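# Preset the glue-press timer and lock it

## Robot

A 6-joint arm with a two-finger parallel gripper is mounted at the origin on the work surface. World frame = base frame: x ahead of the robot, y to its left, z up, the work surface at z = 0. Lengths are in mm, angles in rad, forces in N, time in s.
With the tool pointing down it reaches from about 400 to 825 mm from the base axis. Payload 7 kg.
Tool frame: the origin (TCP) lies on the front face of the gripper's body, between the roots of the fingers; the fingertips stand 66 mm ahead of it and the grasp point (between the pads) lies bot.tcp_to_grasp ahead of it (bot.tcp_to_grasp is the distance from the TCP to the grasp point, in mm); x points along the fingers, y is the direction in which the jaws open and shut, and the axes are right-handed (so a half turn about x gives the same grasp; the last joint's range is limited). The gripper opens to 88 mm and grips with 3 to 60 N. Pads are 19 mm wide; open, the fingers measure 130 mm over their backs; the gripper's body (78 mm by 193 mm) begins 47 mm behind the grasp point.
Start: joints at [1.545, 0.359, 0.012, 0, -1.224, -0.288], TCP at [208.364, 642.012, 292.161] pointing down, gripper open.
Joint ranges: [-3.07, 3.07], [-1.43, 2.12], [-1.02, 1.25], [-3.03, 1.67], [-3.05, -0], [-3.03, 3.03]. Speed limits (rad/s): [2.39, 2.39, 3.01, 3.14, 3.14, 3.14].

## Interface

Orientations are given as a unit quaternion [w, x, y, z].
In Python, from bench import bot gives the robot as it stands.
- The arm moves only by the tool move_arm, never from a script. Its argument "motion" is one flat list of numbers, 6 for each row, row after row: the shift along the tool's x, y, z in mm, then the turn, a rotation vector about the tool's x, y, z in degrees. In form: [dx, dy, dz, ax, ay, az, dx, dy, dz, ax, ay, az, ...]. A call has exactly 5 rows; each row is the pose to reach, as a shift and turn from the pose commanded when the call began, along the tool's axes at that moment; what a row does not reach only later rows make up. A row lasts 1/8 s, in which the tool goes at most 62.5 mm and 10.7 degrees, less where a joint would pass 70% of its speed; a pose out of reach is approached as far as the arm can. A call with a gripper value outside its range is refused whole. "hand" is the finger opening in mm, from 0 to 87.6, set as the call begins (left out, the last holds). The fingers move at their own pace and stop on an object; "grip_force" is the grip in N (left out, the last holds). Time passes only in rows, so rows that repeat a pose let the fingers close, or fill a call up. It gives the time, the measured TCP pose, the force and the opening at its end, in the units of the state.
- bot.get_state(): the state, without advancing time (a new reading comes with each control period).
- bot.read_camera(name): name is "scene" or "side" or "wrist"; returns a dict with "img" (400x640x3 uint8, red, green, blue), "depth" (400x640 float32, mm along the optical axis (not along the pixel's ray), 0 where there is no reading), "camera_matrix" (3x3 intrinsics, pixels), "distortion" ([k1, k2, p1, p2, k3] as OpenCV has them; the pictures are not rectified), "cam_to_world" (4x4, takes a point from camera to world coordinates). Camera axes: x right, y down, z forward; pixel columns grow to the right and rows downward; lengths in mm; the calibration is good to about 2 mm. A picture is of the moment at which its call begins.
- bot.finish_job(): hands the job in, once; it reports no verdict.
The state is a dict: "clock": time; "q": joint angles; "dq": joint speeds; "joint_torque": joint torques, N m; "eef_pos": TCP position; "tcp_rot": TCP orientation; "ft_force": force on the tool from outside, world axes, zero at the start; "ft_torque": the same for the moment, N m; "gripper_width": finger opening in mm.
Only numpy, scipy, OpenCV 4.12 (cv2) and the standard library are available. Lean on these libraries where they do the work, as an engineer would, in place of code of your own. Each camera call takes 0.05 s, during which the arm holds its last target. There are 200 camera calls.

## Task

On the grey glue-press timer, set the left thumbwheel to 4 and the right thumbwheel to 1 by moving their orange tabs to point at those numerals. Then swing the steel lock arm with the red end down until it rests fully in its forked catch. Leave the glue bottle, the tin and the sanding block where they are.

Things in the scene. Friction and masses are not known exactly. Their poses are not given: they have to be found in the camera images.
- preset_box: fixed grey timer box, 270 mm wide (y), 200 deep (x), 160 high at the back; origin on the bench, straight below the wheels' axis; x away from the operator, y to the left, z up; stands anywhere, turned in yaw. Its front face slopes 32 deg (0.56 rad), rising away from the robot. The wheels' common axis is level, along y, through x = 0, z = 90 mm; left wheel at y = +88, right at +12
- face (a point): point on the sloping face straight out (square to the face) from the wheels' axis, at box y = 0. The face plane lies 15 mm out from that axis and runs from 90 mm down the slope to 110 mm up the slope of it; 'up the slope' is away from the robot. White arcs with numerals 0 to 5 (16 mm wide, centred 26 mm left of each wheel's middle) stand 36 mm out from the axis
- light_bar (a point): middle of the fixed light bar over the wheels: 20 mm (x) by 14 mm high, as wide as the box, at box x = 8 mm, z = 331 mm, on two arms at y = +-128 mm that rise from the box's back. It is in the way of a tool coming straight down: come in square to the face, tilted about 32 deg, from the robot's side
- wheel_left (a joint): left thumbwheel (box y = +88 mm), rad. 0 = tab at numeral 0 (lowest, nearest the robot); each numeral adds 0.28, so 4 is 1.12; stop at 1.40 (numeral 5, highest, farthest). At value q the tab leans q - 0.70 from square-out of the face (negative: down the slope). No clicks: friction of about 0.08 N m (1.5 N at the tab) keeps it where it is left
- wheel_right (a joint): right thumbwheel (box y = +12 mm), the same as the left one: 0 = numeral 0, each numeral adds 0.28 rad, so numeral 1 is 0.28; stop at 1.40
- wheel_left_tip (a point): middle of the outer end of the left wheel's orange thumb tab, 56 mm from the wheel's axis. The tab is 20 mm wide (y), 8 mm thick and stands 22 mm out of the ribbed black drum (34 mm radius, 30 mm wide), which is half sunk in the face. The tab points at one of the numerals on the white arc at its left. Push it up or down the slope with a finger
- wheel_right_tip (a point): the same on the right wheel's orange tab
- lock_arm (a joint): steel lock arm right of the wheels, rad. 0 = open: stands out of the face, leaning 0.17 up the slope from square-out; grows as it swings down the slope, towards the robot; 1.74 = stop: lies along the face, pointing down the slope, in its fork. Hinge friction (about 0.06 N m) keeps it where it is left. Push it on its uphill, upper side, near its end while open, 50 to 60 mm from the hinge at last
- lock_hinge (a point): the lock arm's hinge: a level line along box y, at y = -88 mm, 20 mm up the slope from the wheels' axis and 30 mm out from it (15 mm off the face). Two cheeks beside it, 20 mm long, reach 39 mm out from the wheels' axis
- lock_arm_end (a point): outer end of the lock arm, 102 mm from its hinge. The arm is a flat bar 16 mm wide (y), 6 mm thick; its last 16 mm are red, 18 mm wide, 10 mm thick
- catch (a point): where the closed arm rests: between two steel prongs 21 mm apart, 64 to 78 mm down the slope from the wheels' axis, at box y = -88 mm; they reach 38 mm out from that axis; this point lies 30 mm out from it
- glue_bottle: bystander: yellow glue bottle with orange cap, 56 mm across, 140 mm high, loose, at the box's left; origin at its underside
- varnish_tin: bystander: bare metal tin, 72 mm across, 85 mm high, loose, at the box's right; origin at its underside
- sanding_block: bystander: dark wood and cork sanding block 120 x 45 x 34 mm lying on the bench, left of the box and nearer the robot; origin at its underside

How it is judged (in metres and radians):
On the way, in this order (a step that is already met when the one before it is completed fails the run):
1. both wheels point at their numerals (left 4, right 1) while the lock arm is still open (value of joint wheel_left between 1 and 1.24 rad and value of joint wheel_right between 0.16 and 0.4 rad and value of joint lock_arm below 1 rad), for 0.2 s.
2. the lock arm lies in its catch, the wheels still at 4 and 1 (value of joint wheel_left between 1 and 1.24 rad and value of joint wheel_right between 0.16 and 0.4 rad and value of joint lock_arm above 1.65 rad), for 0.2 s.
At the end, for the whole second after the job is handed in: Left wheel within 0.12 rad of numeral 4 (1.12 rad), right wheel within 0.12 rad of numeral 1 (0.28 rad), lock arm within 0.09 rad of its stop in the catch (above 1.65 rad), all at rest (all of step 2 and velocity of joint wheel_left between -0.05 and 0.05 rad/s and velocity of joint wheel_right between -0.05 and 0.05 rad/s and velocity of joint lock_arm between -0.05 and 0.05 rad/s); the robot touches nothing.
It fails at once if the glue bottle is pushed more than 30 mm from its place or tipped over (distance of glue_bottle from where it was at the start of the episode above 0.03 m or angle between glue_bottle's own z axis and vertical above 0.4 rad).
It fails at once if the tin is pushed more than 30 mm from its place or tipped over (distance of varnish_tin from where it was at the start of the episode above 0.03 m or angle between varnish_tin's own z axis and vertical above 0.4 rad).
It fails at once if the sanding block is pushed more than 30 mm from its place or tipped over (distance of sanding_block from where it was at the start of the episode above 0.03 m or angle between sanding_block's own z axis and vertical above 0.4 rad).
It also fails if it takes over 45 s, if anything falls off the work surface, if the arm or the gripper's body presses on something with over 40 N, if the wrist force passes 120 N, or if a joint passes its speed limit or range.

## Working session

There is one attempt and no reset: what is moved stays moved. The work goes in short steps, Python scripts to look and compute and a tool call to move; the robot and the scene stay as the last step left them, time stands still between calls to the robot, and variables do not carry over. Pictures are saved under pics/ and viewed, about 8 in all and at most 12, crops included, and the job is handed in when it is done.

Besides the shell and the picture viewer there is one more tool, called as name(argument=value, ...), one argument or row to a line, values as JSON. move_arm: Moves the arm, as the interface text tells. Its arguments: {"type":"object","properties":{"motion":{"type":"array","items":{"type":"number"}},"hand":{"type":"number"},"grip_force":{"type":"number"}},"required":["motion"]}

```bash
mkdir -p pics; ls
cat > h.py <<'E'
from bench import bot
import numpy as np, cv2
from scipy.spatial.transform import Rotation as R
def cam(n):
    c=bot.read_camera(n); c['T']=np.array(c['cam_to_world']); c['K']=np.array(c['camera_matrix'],float); c['D']=np.array(c['distortion'],float); return c
def pts(c,uv,z=None):
    uv=np.asarray(uv,float).reshape(-1,2)
    n=cv2.undistortPoints(uv.reshape(-1,1,2),c['K'],c['D']).reshape(-1,2)
    if z is None: z=c['depth'][uv[:,1].astype(int),uv[:,0].astype(int)]
    p=np.c_[n,np.ones(len(n))]*np.asarray(z).reshape(-1,1)
    return p@c['T'][:3,:3].T+c['T'][:3,3]
def proj(c,P):
    W=np.linalg.inv(c['T']); return cv2.projectPoints(np.asarray(P,float).reshape(-1,1,3),cv2.Rodrigues(W[:3,:3])[0],W[:3,3],c['K'],c['D'])[0].reshape(-1,2)
E
python3 - <<'E'
from h import *
print(bot.get_state(), bot.tcp_to_grasp)
for n in("scene","side"):
    c=cam(n); cv2.imwrite(f'pics/{n}0.png',c['img'][:,:,::-1]); np.savez(f'{n}0.npz',**c); print(n,c['T'].round(2).tolist(),c['K'].tolist(),c['D'])
E
```

```text
pics
{'clock': 0.0, 'q': array([ 1.54511208e+00,  3.59373114e-01,  1.10718868e-02, -3.71572171e-04,
       -1.22407633e+00, -2.88066830e-01]), 'dq': array([ 0.00012054,  0.00107064,  0.00046018,  0.0002225 , -0.00019454,
        0.00026367]), 'joint_torque': array([-1.92182000e-03, -5.82713342e+01,  2.93054974e+01,  6.99724361e+00,
        6.81298159e-03, -1.70704088e-04]), 'eef_pos': array([208.23882242, 641.68320106, 291.23330448]), 'tcp_rot': array([ 0.10994708, -0.69836714,  0.11108789,  0.69846579]), 'ft_force': array([ 0.34301625, -0.05715239, -0.23697651]), 'ft_torque': array([-0.00216639,  0.06485728, -0.03437161]), 'gripper_width': 87.3329729521662} 46.800000000000004
scene [[-0.7, 0.53, -0.47, 1036.24], [0.71, 0.52, -0.47, 418.97], [-0.0, -0.67, -0.75, 844.24], [0.0, 0.0, 0.0, 1.0]] [[373.24163714294986, 0.0, 316.8495733740631], [0.0, 373.24163714294986, 201.97615502063613], [0.0, 0.0, 1.0]] [-0.00821829  0.          0.          0.          0.        ]
side [[0.89, -0.21, 0.4, 203.02], [-0.46, -0.42, 0.79, -817.26], [0.0, -0.89, -0.46, 718.9], [0.0, 0.0, 0.0, 1.0]] [[432.55506898202447, 0.0, 323.7861387119224], [0.0, 432.55506898202447, 198.76375855428122], [0.0, 0.0, 1.0]] [-0.03313686  0.          0.          0.          0.        ]
```

View pics/scene0.png

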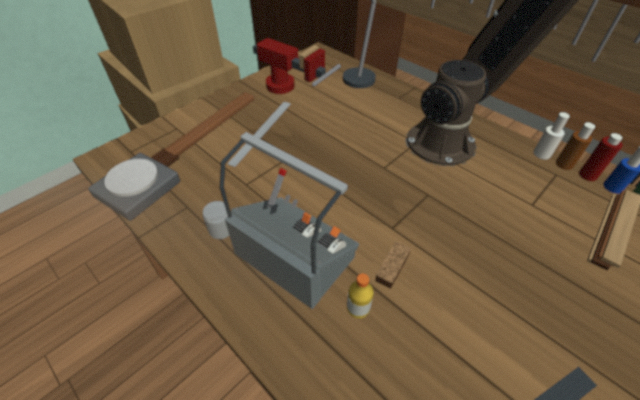

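View pics/side0.png

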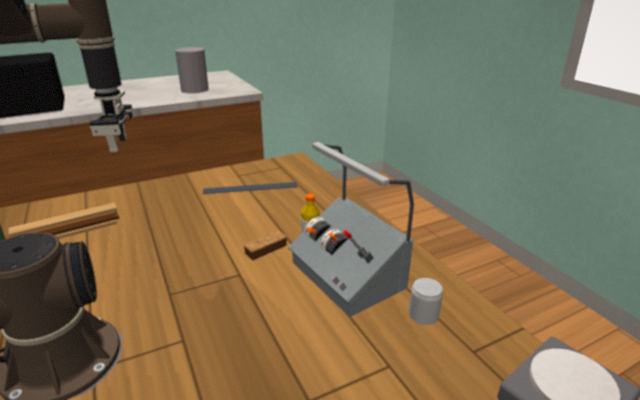

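```bash
cat > loc.py <<'E'
from h import *
from scipy.optimize import least_squares
L=lambda n:dict(np.load(f'{n}0.npz'))
P=[];C=[]
for n,box in(("side",(285,190,420,315)),("scene",(215,130,365,300))):
    c=L(n); u,v=np.meshgrid(np.arange(box[0],box[2]),np.arange(box[1],box[3])); uv=np.c_[u.ravel(),v.ravel()]
    d=c['depth'][uv[:,1],uv[:,0]]; k=d>0; p=pts(c,uv[k],d[k]); hsv=cv2.cvtColor(c['img'],cv2.COLOR_RGB2HSV)[uv[k][:,1],uv[k][:,0]]
    k=(p[:,2]>8)
    P.append(p[k]);C.append(hsv[k])
a=np.radians(0); t=0.56
n_side=len(P[0]); Q=np.vstack(P); H=np.vstack(C)
gray=(H[:,1]<70)
G=Q[gray&(Q[:,2]<165)]
# sloped plane RANSAC in both views: normal has z=cos t
rng=np.random.default_rng(0); best=(0,)
for i in range(3000):
    s=G[rng.choice(len(G),3,False)]; nn=np.cross(s[1]-s[0],s[2]-s[0]); l=np.linalg.norm(nn)
    if l<500: continue
    nn/=l; nn*=np.sign(nn[2])
    if abs(nn[2]-np.cos(t))>.05: continue
    k=np.sum(abs((G-s[0])@nn)<3)
    if k>best[0]: best=(k,nn,s[0])
k,nn,s0=best; I=G[abs((G-s0)@nn)<4]; m=I.mean(0); nn=np.linalg.svd(I-m)[2][2]; nn*=np.sign(nn[2])
yaw=np.arctan2(-nn[1],-nn[0]); print('face',k,nn,'tilt',np.arccos(nn[2]),'yaw',yaw)
ex=np.array([np.cos(yaw),np.sin(yaw),0]); ey=np.array([-ex[1],ex[0],0]); ez=np.array([0,0,1.])
n=-np.sin(t)*ex+np.cos(t)*ez
y=(I@ey); print('y extents',np.percentile(y,[0,1,2,50,98,99,100]))
# axis x: n.(p)-15 = n.(axis)= -sin t*ax +cos t*90
off=np.median(I@n); ax=(np.cos(t)*90+15-off)/np.sin(t)
up=np.cos(t)*ex+np.sin(t)*ez
s=I@up-(ax*np.cos(t)+90*np.sin(t)); print('slope ext',np.percentile(s,[0,1,2,98,99,100]))
bar=Q[(Q[:,2]>315)&(Q[:,2]<345)]; print('bar y',np.percentile(bar@ey,[0,1,99,100]),'bar x-ax',np.percentile(bar@ex-ax,[1,50,99]))
cy=(np.percentile(y,1)+np.percentile(y,99))/2
for nme in('y','bar'):
    yy=y if nme=='y' else bar@ey
    print(nme,'centre',(np.percentile(yy,.5)+np.percentile(yy,99.5))/2)
O=ax*ex+cy*ey; print('origin',O)
B=(Q-O)@np.c_[ex,ey,ez]; 
src=np.r_[np.zeros(n_side),np.ones(len(Q)-n_side)]
o=(H[:,0]<20)&(H[:,1]>140)&(H[:,2]>90)&(B[:,2]>80)
for w in(0,1):
    for yc in(88,12):
        k=o&(src==w)&(abs(B[:,1]-yc)<16); b=B[k]
        if len(b): print(w,yc,k.sum(),b.mean(0).round(1),'q',np.round(np.median(0.70+np.arctan2((b-[0,0,90])@[np.cos(t),0,np.sin(t)],(b-[0,0,90])@[-np.sin(t),0,np.cos(t)])),3), 'r',np.hypot(b[:,0],b[:,2]-90).max().round(1))
    k=o&(src==w)&(abs(B[:,1]+88)<25); b=B[k]
    if len(b): q=(b-[0,0,90]); q=np.c_[q@[np.cos(t),0,np.sin(t)]-20,q@[-np.sin(t),0,np.cos(t)]-30]; print('lock',w,k.sum(),b.mean(0).round(1),'lean up',np.arctan2(q[:,0],q[:,1]).mean(),np.hypot(*q.T).max())
np.savez('box.npz',O=O,ex=ex,ey=ey)
for nm,z in(("side",160),):
  for w in("side","scene"):
    c=L(w); im=c['img'].copy()
    M=np.c_[ex,ey,ez]
    S=lambda s,y,o:np.array([0,0,90])+s*np.array([np.cos(t),0,np.sin(t)])+o*np.array([-np.sin(t),0,np.cos(t)])+[0,y,0]
    pp=[S(-90,135,15),S(-90,-135,15),S(110,135,15),S(110,-135,15),[8,135,331],[8,-135,331],S(-71,-88,30),S(20,-88,30),[0,88,90],[0,12,90]]
    for x in proj(c,np.array(pp)@M.T+O): cv2.circle(im,tuple(int(round(i)) for i in x),2,(255,0,255),-1)
    x0,y0=(280,130) if w=="side" else (205,120)
    cv2.imwrite(f'pics/ov_{w}.png',cv2.resize(im[y0:y0+190,x0:x0+170],None,fx=3,fy=3)[:,:,::-1])
a=cv2.imread('pics/ov_side.png');b=cv2.imread('pics/ov_scene.png');cv2.imwrite('pics/ov.png',cv2.resize(np.hstack([a,b]),(800,447)))
E
python3 loc.py
```

```text
face 7714 [-0.52628517 -0.06956074  0.8474581 ] tilt 0.5596177486066343 yaw 0.13141139531643609
y extents [-504.61600123 -241.6124217  -239.60869121 -131.53945655   20.55077553
   23.1445074    27.76484699]
slope ext [-179.61326339  -86.05249276  -83.92296192  110.34821309  111.4967555
  121.39295082]
bar y [-244.74247017 -240.38058048   23.5861235    24.53761248] bar x-ax [ 0.19184473 17.57046027 77.67583897]
y centre -109.31562648155584
bar centre -108.73435581978801
origin [661.77012584 -22.71575874   0.        ]
0 88 42 [-34.5  85.8 117.2] q 0.372 r 55.4
0 12 37 [-20.9   8.5 132.6] q 0.801 r 57.8
lock 0 35 [-55.8 -90.8 207.1] lean up -0.051396810956420846 104.65700488992928
1 88 68 [-33.5  88.5 120.1] q 0.42 r 55.5
1 12 65 [-17.2  13.2 132.8] q 0.889 r 58.2
lock 1 46 [-50.4 -87.1 207.1] lean up -0.005390696928801679 103.47729419727524
```

View pics/ov.png

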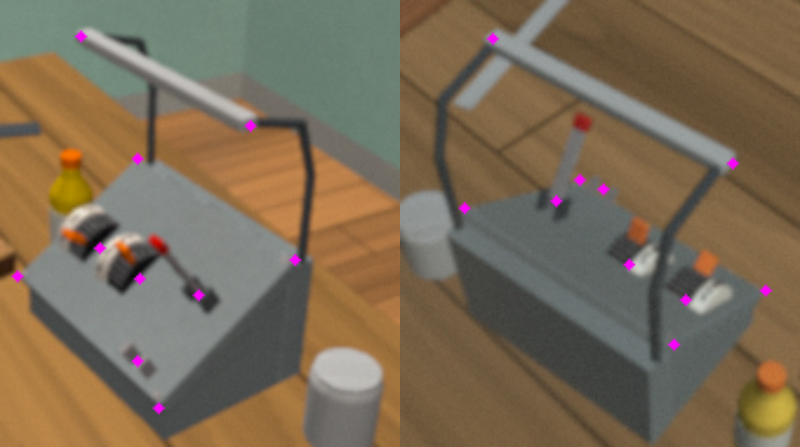

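```bash
cat > st.py <<'E'
from h import *
b=np.load('box.npz'); O,ex,ey=b['O'],b['ex'],b['ey']; ez=np.array([0,0,1.]); t=.56
n=-np.sin(t)*ex+np.cos(t)*ez; up=np.cos(t)*ex+np.sin(t)*ez; A=O+90*ez
def goalR(sg=1): return np.c_[-n,sg*ey,np.cross(-n,sg*ey)]
def status(sg=1,tgt=None):
    s=bot.get_state(); q=s['tcp_rot']; M=R.from_quat([q[1],q[2],q[3],q[0]]); T=M.as_matrix(); p=np.array(s['eef_pos'])
    tip=p+66*T[:,0]; d=tip-A
    print('t',round(s['clock'],2),'tip s,y,o',(d@np.c_[up,ey,n]).round(1),'tcp',p.round(1),'F s,y,o',(s['ft_force']@np.c_[up,ey,n]).round(1),'w',round(s['gripper_width'],1))
    rv=(M.inv()*R.from_matrix(goalR(sg))).as_rotvec(degrees=True); print('  rot to goal (tool, deg)',rv.round(2))
    if tgt is not None:
        P=A+np.c_[up,ey,n]@tgt+66*n; print('  shift (tool) to goal',(T.T@(P-p)).round(1),'world tcp goal',P.round(1))
    return s
E
python3 - <<'E'
from st import *
print(O,ex)
for sg in(1,-1): status(sg,np.array([-42,88,120.]))
c=dict(np.load('scene0.npz'))
for nm,uv in(('bottle',(361,283)),('tin',(217,207)),('block',(394,262))): print(nm,pts(c,[uv]).round(0))
E
```

```text
[661.77012584 -22.71575874   0.        ] [0.99137794 0.1310335  0.        ]
t 0.1 tip s,y,o [-235.3  718.   307.2] tcp [208.3 641.7 291.3] F s,y,o [ 0.2 -0.4  0.4] w 87.4
  rot to goal (tool, deg) [149.16  -9.82 -42.91]
  shift (tool) to goal [  66.8  470.3 -477.3] world tcp goal [517.   46.9 225.3]
t 0.1 tip s,y,o [-235.3  718.   307.2] tcp [208.3 641.7 291.3] F s,y,o [ 0.2 -0.4  0.4] w 87.4
  rot to goal (tool, deg) [-24.82  31.56  -7.23]
  shift (tool) to goal [  66.8  470.3 -477.3] world tcp goal [517.   46.9 225.3]
bottle [[690. 204. 140.]]
tin [[ 759. -239.   84.]]
block [[535. 193.  37.]]
```

move_arm(
  motion=[6,42,-42,-2.2,2.8,-0.6,12,84,-85,-4.4,5.6,-1.3,18,126,-128,-6.6,8.4,-1.9,24,168,-171,-8.8,11.3,-2.6,30,210,-214,-11.1,14.1,-3.2],
  hand=0,
  grip_force=10,
)

```text
clock: 0.72
eef_pos: [347.6, 374.4, 261.8]
tcp_rot: [-0.047, 0.789, -0.035, -0.611]
ft_force: [0.4, -0.9, -0.6]
gripper_width: 43.3
```

```bash
python3 -c "
from st import *
status(-1,np.array([-42,88,120.]))"
```

```text
t 0.72 tip s,y,o [-148.6  432.8  220.5] tcp [347.6 374.4 261.8] F s,y,o [-0.1 -1.  -0.7] w 43.3
  rot to goal (tool, deg) [-13.63  17.37  -3.92]
  shift (tool) to goal [  77.3  307.2 -192.2] world tcp goal [517.   46.9 225.3]
```

move_arm(
  motion=[12,50,-31,-2.2,2.8,-0.6,25,100,-63,-4.5,5.7,-1.3,38,150,-94,-6.7,8.5,-1.9,50,200,-125,-9,11.4,-2.6,63,250,-156,-11.2,14.2,-3.2],
)

```text
clock: 1.35
eef_pos: [490.1, 108.8, 242.0]
tcp_rot: [0.018, 0.857, 0.042, -0.514]
ft_force: [1.8, -0.2, 0.5]
gripper_width: 0.3
```

```bash
python3 -c "
from st import *
status(-1,np.array([-42,88,90.]))"
```

```text
t 1.35 tip s,y,o [-53.4 152.4 144.2] tcp [490.1 108.8 242. ] F s,y,o [ 1.7 -0.4 -0.5] w 0.3
  rot to goal (tool, deg) [-2.41  3.91 -0.52]
  shift (tool) to goal [ 53.9  64.  -13.3] world tcp goal [532.8  49.  199.9]
```

move_arm(
  motion=[20,25,-5,-1,1.5,0,40,50,-10,-2.4,3.9,-0.5,50,62,-13,-2.4,3.9,-0.5,50,62,-13,-2.4,3.9,-0.5,50,62,-13,-2.4,3.9,-0.5],
)

```text
clock: 1.98
eef_pos: [539.4, 47.3, 226.0]
tcp_rot: [0.029, 0.862, 0.061, -0.502]
ft_force: [0.1, 0.5, 0.2]
gripper_width: 0.6
```

```bash
cat > look.py <<'E'
import sys
from st import *
def look(name):
    out=[]
    for w,(x0,y0) in(("side",(270,120)),("scene",(205,120))):
        c=cam(w); im=c['img']; out.append(cv2.resize(im[y0:y0+190,x0:x0+180],None,fx=2.2,fy=2.2,interpolation=cv2.INTER_CUBIC))
        hsv=cv2.cvtColor(im,cv2.COLOR_RGB2HSV); v,u=np.nonzero((hsv[...,0]<20)&(hsv[...,1]>140)&(hsv[...,2]>90)&(c['depth']>0))
        B=(pts(c,np.c_[u,v])-A)@np.c_[up,ey,n]
        for nm,yc in(('L',88),('R',12)):
            k=(abs(B[:,1]-yc)<16)&(B[:,2]>30)&(B[:,2]<62)&(abs(B[:,0])<60); b=B[k]
            if k.sum()>3: print(w,nm,k.sum(),b.mean(0).round(1),'q',(.7+np.median(np.arctan2(b[:,0],b[:,2]))).round(3))
        k=(abs(B[:,1]+88)<20)&(abs(B[:,0])<130)&(B[:,2]>18)&(B[:,2]<145); b=B[k]
        if k.sum()>3: print(w,'lock',k.sum(),b.mean(0).round(1),'v',(.17-np.median(np.arctan2(b[:,0]-20,b[:,2]-30))).round(3))
    cv2.imwrite(f'pics/{name}.png',np.hstack(out)[:,:,::-1])
if __name__=='__main__': status(-1); look(sys.argv[1])
E
python3 look.py a1
```

```text
t 1.98 tip s,y,o [-25.5  86.3 108.9] tcp [539.4  47.3 226. ] F s,y,o [0.2 0.5 0.1] w 0.6
  rot to goal (tool, deg) [-0.14  2.4   0.67]
side L 37 [-14.6  85.   42.7] q 0.374
side R 36 [ 5.1  8.8 46.4] q 0.814
side lock 35 [ 15.1 -90.1 128.1] v 0.221
scene L 65 [-12.8  88.6  43.4] q 0.421
scene R 65 [ 8.3 13.3 45.8] q 0.892
scene lock 47 [ 19.6 -87.3 126. ] v 0.168
```

View pics/a1.png

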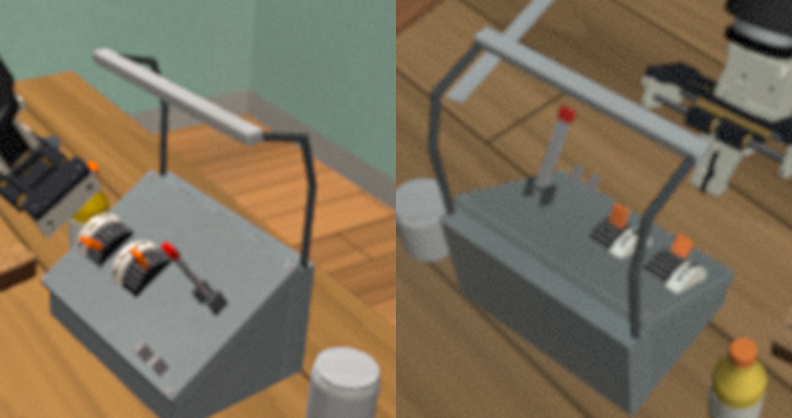

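```bash
python3 -c "
from st import *
status(-1,np.array([-42,88,80.]))"
```

```text
t 2.08 tip s,y,o [-25.2  86.9 109.1] tcp [539.4  48.  226.3] F s,y,o [-0.7 -0.1 -0. ] w 0.3
  rot to goal (tool, deg) [-0.09  2.36  0.72]
  shift (tool) to goal [29.8 -1.5 18.3] world tcp goal [538.1  49.7 191.4]
```

move_arm(
  motion=[0,-1,9,0,1.2,0.4,0,-1,18,0,2.4,0.7,15,-1,18,0,2.4,0.7,30,-1,18,0,2.4,0.7,30,-1,18,0,2.4,0.7],
)

```text
clock: 2.7
eef_pos: [548.4, 42.8, 219.2]
tcp_rot: [0.028, 0.861, 0.063, -0.503]
ft_force: [0.3, -0.5, -1.2]
gripper_width: 0.7
```

```bash
python3 -c "
from st import *
status(-1,np.array([-42,88,43.]))"
```

```text
t 2.7 tip s,y,o [-22.3  80.9  98.7] tcp [548.4  42.8 219.2] F s,y,o [-0.5 -0.5 -1.2] w 0.7
  rot to goal (tool, deg) [-0.14  2.62  0.91]
  shift (tool) to goal [56.7 -7.2 20.1] world tcp goal [557.6  52.3 160. ]
```

```bash
python3 -c "
from st import *
s=status(-1,np.array([-42,88,43.]));print(s['q'].round(3),s['dq'].round(3))"
```

```text
t 2.7 tip s,y,o [-22.3  80.9  98.7] tcp [548.4  42.8 219.2] F s,y,o [-0.5 -0.5 -1.2] w 0.7
  rot to goal (tool, deg) [-0.14  2.62  0.91]
  shift (tool) to goal [56.7 -7.2 20.1] world tcp goal [557.6  52.3 160. ]
[ 0.299  0.003 -1.016  1.022 -0.078  0.402] [ 0.01  -0.015 -0.004 -0.033 -0.015  0.015]
```

```bash
cat > kin.py <<'E'
from st import *
from scipy.optimize import least_squares
def fk(q,g):
    a1,d1,L2,o3,L3,L6=g
    Rz=R.from_euler('z',q[0]); 
    v=np.array([a1+L2*np.sin(q[1]),0,d1+L2*np.cos(q[1])])
    F=R.from_euler('y',q[1]-q[2])          # forearm frame: x along forearm
    v=v+F.apply([L3,0,o3])
    W=F*R.from_euler('x',q[3])*R.from_euler('y',-q[4])*R.from_euler('x',q[5])
    return Rz.apply(v+W.apply([L6,0,0])),Rz*W
D=[([1.54511208,.359373114,.0110718868,-.000371572,-1.22407633,-.28806683],[208.23882242,641.68320106,291.23330448],[0.10994708,-0.69836714,0.11108789,0.69846579])]
s=bot.get_state(); D.append((s['q'],s['eef_pos'],s['tcp_rot']))
def q2R(q): return R.from_quat([q[1],q[2],q[3],q[0]])
if __name__=='__main__':
    for q,p,r in D:
        _,W=fk(q,np.zeros(6)); print((W.inv()*q2R(r)).as_rotvec(degrees=True).round(2))
    g0=np.array([0,350,400,30,400,200.])
    f=lambda g:np.r_[np.concatenate([fk(q,g)[0]-p for q,p,_ in D]),(g-g0)*1e-3]
    g=least_squares(f,g0).x; print(g.round(1),f(g)[:6].round(2)); np.save('g.npy',g)
E
python3 kin.py
```

```text
[-5.698e+01 -3.000e-02  3.000e-02]
[106.84  -6.26   6.26]
[ 1579.6  -789.6 -1187.8   192.4  -620.8 -1800. ] [-192.26    4.94    0.     -0.32    1.04   -0.  ]
```

```bash
sed -i "s/Rz=R.from_euler('z',q\[0\])/Rz=R.from_euler('z',q[0]-.2877)/; s/R.from_euler('x',q\[5\])$/R.from_euler('x',S6*q[5])/" kin.py; sed -i "s/^def fk/import sys;S6=1\ndef fk/" kin.py; python3 kin.py; sed -i "s/S6=1/S6=-1/" kin.py; python3 kin.py
sed -i "s/R.from_euler('x',q\[3\])/R.from_euler('x',-q[3])/" kin.py; python3 kin.py;sed -i "s/S6=-1/S6=1/" kin.py; python3 kin.py
```

```text
[-7.346e+01 -1.000e-02  1.000e-02]
[92.65  0.37 -0.37]
[111.7 446.5 602.9 -42.  389.5 547.2] [-0.08  0.03  0.    0.   -0.01 -0.  ]
[-1.0647e+02 -1.0000e-02  1.0000e-02]
[138.66   0.56  -0.23]
[111.7 446.5 602.9 -42.  389.5 547.2] [-0.08  0.03  0.    0.   -0.01 -0.  ]
[-1.0648e+02  2.0000e-02 -2.0000e-02]
[-104.18   -6.79   -6.39]
[ 803.5 -129.1 -225.1   61.9  -76.2 -546.9] [-0.08  0.03  0.   -0.   -0.03 -0.  ]
[-7.347e+01  2.000e-02 -2.000e-02]
[-150.06  -10.3    -3.8 ]
[ 803.5 -129.1 -225.1   61.9  -76.2 -546.9] [-0.08  0.03  0.   -0.   -0.03 -0.  ]
```

```bash
cat > st.py <<'E'
from h import *
import json
b=np.load('box.npz'); O,ex,ey=b['O'],b['ex'],b['ey']; ez=np.array([0,0,1.]); t=.56
n=-np.sin(t)*ex+np.cos(t)*ez; up=np.cos(t)*ex+np.sin(t)*ez; A=O+90*ez
def goalR(a,sg=-1):
    x=np.sin(a)*ex-np.cos(a)*ez; return np.c_[x,sg*ey,np.cross(x,sg*ey)]
def status(deg=18,tgt=None):
    s=bot.get_state(); q=s['tcp_rot']; M=R.from_quat([q[1],q[2],q[3],q[0]]); T=M.as_matrix(); p=np.array(s['eef_pos'])
    open('log.txt','a').write(json.dumps([list(s['q']),list(p),list(q)])+'\n')
    tip=p+66*T[:,0]; d=tip-A
    print('t',round(s['clock'],2),'tip s,y,o',(d@np.c_[up,ey,n]).round(1),'tcp',p.round(1),'F s,y,o',(s['ft_force']@np.c_[up,ey,n]).round(1),'w',round(s['gripper_width'],1),'q',s['q'].round(2))
    G=goalR(np.radians(deg)); print('  rot to goal (tool, deg)',(M.inv()*R.from_matrix(G)).as_rotvec(degrees=True).round(2))
    if tgt is not None:
        P=A+np.c_[up,ey,n]@tgt-66*G[:,0]; print('  shift (tool) to goal',(T.T@(P-p)).round(1))
    return s
E
sed -i 's/status(-1)/status()/' look.py
python3 -c "
from st import *
for d in (20,): status(d,np.array([-42,88,90.]))
print((goalR(.35).T@np.c_[up,ey,n]).round(3))"
```

```text
t 2.7 tip s,y,o [-22.3  80.9  98.7] tcp [548.4  42.8 219.2] F s,y,o [-0.5 -0.5 -1.2] w 0.7 q [ 0.3   0.   -1.02  1.02 -0.08  0.4 ]
  rot to goal (tool, deg) [-0.05 -9.47  0.92]
  shift (tool) to goal [10.6 -8.   8.4]
[[-0.208  0.    -0.978]
 [-0.    -1.     0.   ]
 [-0.978  0.     0.208]]
```

move_arm(
  motion=[-5,-4,4,0,-5,0.5,-5,-8,8,0,-10,0.9,-5,-8,8,0,-12,0.9,-5,-8,8,0,-12,0.9,-5,-8,8,0,-12,0.9],
)

```text
clock: 3.32
eef_pos: [538.1, 49.7, 220.3]
tcp_rot: [0.039, 0.805, 0.053, -0.589]
ft_force: [-0.9, -0.3, 0.3]
gripper_width: 0.4
```

```bash
python3 -c "
from st import *
for d in (20,): status(d,np.array([-42,88,80.]))"
```

```text
t 3.33 tip s,y,o [-43.1  88.  106.5] tcp [538.1  49.7 220.3] F s,y,o [-0.6 -0.1  0.8] w 0.4 q [ 0.52  0.06 -0.68  0.22 -0.56  1.02]
  rot to goal (tool, deg) [0.06 2.41 0.01]
  shift (tool) to goal [25.5  0.  -5. ]
```

move_arm(
  motion=[10,0,-2,0,1.2,0,20,0,-4,0,2.4,0,30,0,-6,0,2.4,0,41,0,-8,0,2.4,0,41,0,-8,0,2.4,0],
)

```text
clock: 3.95
eef_pos: [557.8, 51.8, 182.1]
tcp_rot: [0.038, 0.816, 0.053, -0.574]
ft_force: [-0.1, 0.2, -0.0]
gripper_width: 0.5
```

```bash
python3 -c "
from st import *
for d in (20,): status(d,np.array([-42,88,44.]))"
```

```text
t 3.95 tip s,y,o [-44.2  87.5  63.2] tcp [557.8  51.8 182.1] F s,y,o [-0.1  0.2  0. ] w 0.5 q [ 0.49  0.13 -0.76  0.33 -0.38  0.92]
  rot to goal (tool, deg) [-0.02  0.22 -0.01]
  shift (tool) to goal [18.3 -0.5 -6. ]
```

move_arm(
  motion=[9,0,-3,0,0,0,18,0,-6,0,0,0,15,0,-20,0,0,0,12,0,-35,0,0,0,11,0,-42,0,0,0],
)

```text
clock: 4.58
eef_pos: [601.0, 57.8, 186.6]
tcp_rot: [0.037, 0.817, 0.054, -0.574]
ft_force: [-1.1, -0.7, -2.4]
gripper_width: 0.4
```

```bash
python3 -c "
from st import *
for d in (20,): status(d,np.array([5,88,44.]))"
```

```text
t 4.58 tip s,y,o [-4.8 87.8 43.7] tcp [601.   57.8 186.6] F s,y,o [-2.3 -0.5 -1.4] w 0.4 q [ 0.47  0.19 -0.65  0.28 -0.42  1.  ]
  rot to goal (tool, deg) [-0.05  0.18  0.01]
  shift (tool) to goal [-2.3 -0.2 -9.3]
```

Force of about 2 N against the push matches the wheel friction. I'll complete the push, then look.

move_arm(
  motion=[-1,0,-4,0,0,0,-2,0,-8,0,0,0,-2,0,-9,0,0,0,-2,0,-9,0,0,0,-2,0,-9,0,0,0],
)

```text
clock: 5.2
eef_pos: [608.4, 59.1, 192.1]
tcp_rot: [0.037, 0.817, 0.054, -0.573]
ft_force: [-0.8, -1.2, -0.8]
gripper_width: 0.5
```

```bash
python3 look.py a2
```

```text
t 5.2 tip s,y,o [ 4.6 88.1 44.4] tcp [608.4  59.1 192.1] F s,y,o [-1.2 -1.1 -0.2] w 0.5 q [ 0.46  0.19 -0.62  0.26 -0.44  1.02]
  rot to goal (tool, deg) [-0.02 -1.9   0.05]
side L 4 [15.  78.9 32.2] q 1.132
side R 38 [ 4.9  8.2 46.3] q 0.803
side lock 35 [ 15.1 -90.1 128.1] v 0.22
scene L 62 [21.7 89.4 42.5] q 1.186
scene R 66 [ 8.  13.2 45.5] q 0.886
scene lock 46 [ 19.3 -87.3 125.8] v 0.17
```

View pics/a2.png

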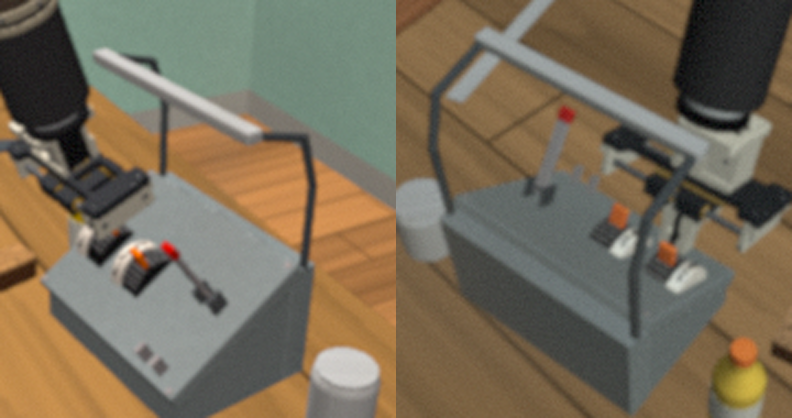

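move_arm(
  motion=[2.5,0,12,0,0,0,-15,0,15,0,0,0,-32,0,19,0,0,0,-38,30,-2,0,0,0,-42,61,-24,0,0,0],
)

```text
clock: 5.92
eef_pos: [624.6, -0.5, 240.5]
tcp_rot: [0.038, 0.817, 0.055, -0.573]
ft_force: [1.0, 0.5, 0.4]
gripper_width: 0.1
```

```bash
python3 -c "
from st import *
for d in (20,): status(d,np.array([37,27,42.]))"
```

```text
t 5.92 tip s,y,o [37.4 27.  81. ] tcp [ 6.246e+02 -5.000e-01  2.405e+02] F s,y,o [ 1.1  0.4 -0.2] w 0.1 q [ 0.35  0.16 -0.48  0.13 -0.59  1.26]
  rot to goal (tool, deg) [0.07 0.03 0.09]
  shift (tool) to goal [38.2 -0.1 -7.8]
```

move_arm(
  motion=[19,0,-4,0,0,0,38,0,-8,0,0,0,41,0,6,0,0,0,44,0,19,0,0,0,45.5,0,27,0,0,0],
)

```text
clock: 6.55
eef_pos: [614.1, -1.2, 187.0]
tcp_rot: [0.038, 0.817, 0.054, -0.573]
ft_force: [2.4, 0.2, 0.4]
gripper_width: 0.4
```

```bash
python3 -c "
from st import *
for d in (20,): status(d,np.array([-6,27,42.]))"
```

```text
t 6.55 tip s,y,o [-0.1 27.6 41.2] tcp [614.1  -1.2 187. ] F s,y,o [ 2.2 -0.1 -0.9] w 0.4 q [ 0.35  0.21 -0.58  0.17 -0.45  1.21]
  rot to goal (tool, deg) [0.04 0.12 0.06]
  shift (tool) to goal [0.5 0.6 6.1]
```

move_arm(
  motion=[0,0,3,0,0,0,0,0,6,0,0,0,0,0,6,0,0,0,0,0,6,0,0,0,0,0,6,0,0,0],
)

```text
clock: 7.18
eef_pos: [609.2, -2.5, 185.7]
tcp_rot: [0.037, 0.817, 0.054, -0.573]
ft_force: [0.6, 0.7, 2.1]
gripper_width: 0.4
```

```bash
python3 look.py a3
```

```text
t 7.17 tip s,y,o [-5.  27.  42.8] tcp [609.2  -2.5 185.7] F s,y,o [1.7 0.6 1.4] w 0.4 q [ 0.35  0.2  -0.6   0.17 -0.44  1.21]
  rot to goal (tool, deg) [-0.03 -1.88  0.04]
side R 31 [-15.5   8.3  43. ] q 0.349
side lock 35 [ 15.2 -90.  128.5] v 0.222
scene L 61 [21.7 89.2 42.2] q 1.191
scene lock 16 [ 25.7 -89.5 128.5] v 0.168
```

move_arm(
  motion=[0.7,0,3.5,0,0,0,0.7,0,3.5,0,0,0,-2,0,-8,0,0,0,-25,0,-5,0,0,0,-55,0,0,0,0,0],
)

```text
clock: 7.9
eef_pos: [590.6, -5.0, 237.2]
tcp_rot: [0.038, 0.816, 0.054, -0.574]
ft_force: [-0.2, -0.6, 0.1]
gripper_width: 0.4
```

```bash
python3 look.py a4
```

```text
t 7.9 tip s,y,o [ 6.2 26.9 96.5] tcp [590.6  -5.  237.2] F s,y,o [-0.2 -0.5  0.2] w 0.4 q [ 0.36  0.11 -0.56  0.14 -0.57  1.23]
  rot to goal (tool, deg) [-0.03 -1.74  0.02]
side R 44 [-17.5  10.3  42.3] q 0.315
side lock 34 [ 15.1 -90.9 128.5] v 0.218
scene L 62 [21.7 89.3 42.1] q 1.19
scene R 60 [-15.5  12.5  42.7] q 0.356
scene lock 43 [ 19.4 -87.  126. ] v 0.165
```

View pics/a4.png

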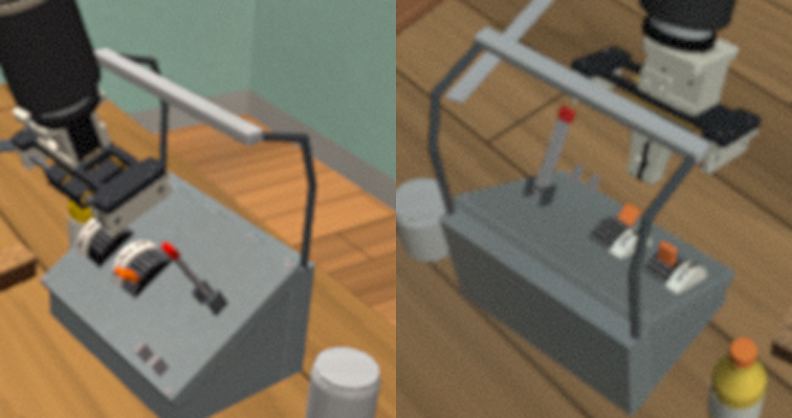

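```bash
python3 -c "
from h import *
c=cam('wrist'); cv2.imwrite('pics/w1.png',c['img'][:,:,::-1]); np.savez('wrist.npz',**c); print(c['T'].round(2).tolist(),c['K'][0])"
```

```text
[[0.13, -0.99, 0.05, 633.47], [-0.99, -0.13, 0.01, 0.96], [-0.0, -0.05, -1.0, 355.46], [0.0, 0.0, 0.0, 1.0]] [284.81346837   0.         315.74692813]
```

View pics/w1.png

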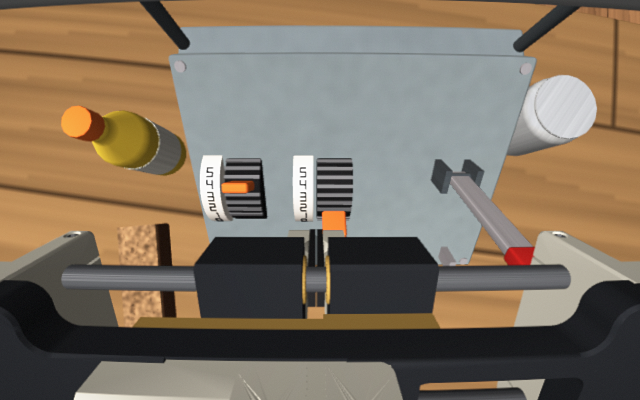

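```bash
cat > wr.py <<'E'
from st import *
from scipy.optimize import least_squares
def wr(c):
    v,u=np.mgrid[100:235,150:600]; uv=np.c_[u.ravel(),v.ravel()]; d=c['depth'][uv[:,1],uv[:,0]]; uv=uv[d>0]
    B=(pts(c,uv)-A)@np.c_[up,ey,n]; h=cv2.cvtColor(c['img'],cv2.COLOR_RGB2HSV)[uv[:,1],uv[:,0]].astype(int)
    face=(h[:,1]<80)&(abs(B[:,2]-15)<8)&(B[:,0]>45)&(B[:,0]<105)&(abs(B[:,1])<60); print('face o',np.median(B[face,2]).round(2))
    w=(h[:,1]<60)&(h[:,2]>170)&(B[:,2]>22)
    for nm,y in(('L',88),('R',12)):
        k=w&(abs(B[:,1]-y-26)<7); b=B[k]
        f=lambda x:np.hypot(b[:,0]-x[0],b[:,2]-x[1])-36
        cs=least_squares(f,[0,0],loss='soft_l1').x if k.sum()>20 else [0,0]
        o=(h[:,0]<20)&(h[:,1]>150)&(abs(B[:,1]-y)<15)&(B[:,2]>30)&(B[:,2]<62); t_=B[o]
        print(nm,'arc n',k.sum(),'centre s,o',np.round(cs,1),'tab y',t_[:,1].min().round(1),t_[:,1].max().round(1))
        for ce in((0,0),cs):
            p=t_[:,[0,2]]-ce; r=np.hypot(*p.T); a=np.arctan2(p[:,0],p[:,1]); e=r>52
            print('   rmax',r.max().round(1),'end n',e.sum(),'q end: mid-range',(.7+(np.percentile(a[e],3)+np.percentile(a[e],97))/2).round(3),'range',(.7+np.percentile(a[e],[3,97])).round(3))
if __name__=='__main__': wr(dict(np.load('wrist.npz')))
E
python3 wr.py
```

```text
face o 15.34
L arc n 791 centre s,o [-0.   0.3] tab y 78.3 102.0
   rmax 58.3 end n 275 q end: mid-range 1.096 range [1.028 1.163]
   rmax 58.1 end n 271 q end: mid-range 1.098 range [1.031 1.166]
R arc n 805 centre s,o [-0.2  0.3] tab y 2.2 23.1
   rmax 55.9 end n 17 q end: mid-range 0.303 range [0.267 0.339]
   rmax 55.6 end n 13 q end: mid-range 0.301 range [0.265 0.338]
```

```bash
python3 -c "
from st import *
status(24,np.array([44,27,118.]));status(24,np.array([44,-88,118.]));print((goalR(np.radians(24)).T@np.c_[up,ey,n]).round(3))"
```

```text
t 8.05 tip s,y,o [ 8.3 27.2 97.8] tcp [591.2  -4.7 239.3] F s,y,o [ 0.3 -0.2  0. ] w 0.3 q [ 0.36  0.11 -0.56  0.14 -0.57  1.23]
  rot to goal (tool, deg) [-0.03  3.96  0.08]
  shift (tool) to goal [-27.1   0.  -26.2]
t 8.05 tip s,y,o [ 8.3 27.2 97.8] tcp [591.2  -4.7 239.3] F s,y,o [ 0.3 -0.2  0. ] w 0.3 q [ 0.36  0.11 -0.56  0.14 -0.57  1.23]
  rot to goal (tool, deg) [-0.03  3.96  0.08]
  shift (tool) to goal [-27.2 115.  -26.2]
[[-0.141  0.    -0.99 ]
 [-0.    -1.     0.   ]
 [-0.99  -0.     0.141]]
```

move_arm(
  motion=[-27,0,-13,0,2,0,-27,0,-26,0,4,0,-27,38,-26,0,4,0,-27,77,-26,0,4,0,-27,115,-26,0,4,0],
)

```text
clock: 8.68
eef_pos: [621.1, -117.9, 270.6]
tcp_rot: [0.036, 0.836, 0.055, -0.545]
ft_force: [1.1, 0.5, 0.4]
gripper_width: 0.5
```

```bash
python3 -c "
from st import *
status(24,np.array([40,-88,108.]))"
```

```text
t 8.68 tip s,y,o [ 41.8 -89.  115.7] tcp [ 621.1 -117.9  270.6] F s,y,o [ 1.2  0.3 -0.3] w 0.5 q [ 0.12  0.13 -0.4  -0.01 -0.62  1.59]
  rot to goal (tool, deg) [-0.    0.19  0.07]
  shift (tool) to goal [ 7.9 -1.   0.8]
```

```bash
python3 -c "
from st import *
G=goalR(np.radians(24)); M=G.T@np.c_[up,ey,n]
s=status(24); q=s['tcp_rot'];T=R.from_quat([q[1],q[2],q[3],q[0]]).as_matrix()
d=(s['eef_pos']+66*T[:,0]-A)@np.c_[up,ey,n]
for v,r in((.25,78),(.45,77),(.65,76),(.85,74),(1.05,71),(1.25,66),(1.4,62),(1.55,60)):
    l=.17-v; c=np.array([20+r*np.sin(l)+3*np.cos(l),30+r*np.cos(l)-3*np.sin(l)])
    tip=np.array([c[0]+9.4,-88,c[1]-1.3]); print(v,tip.round(1),(M@(tip-d)).round(1))
for tip in([-41,-88,38],[-41,-88,34]): print(tip,(M@(np.array(tip)-d)).round(1))
"
```

```text
t 8.68 tip s,y,o [ 41.8 -89.  115.7] tcp [ 621.1 -117.9  270.6] F s,y,o [ 1.2  0.3 -0.3] w 0.5 q [ 0.12  0.13 -0.4  -0.01 -0.62  1.59]
  rot to goal (tool, deg) [-0.    0.19  0.07]
0.25 [ 26.2 -88.  106.7] [11.1 -1.  14.2]
0.45 [ 11.  -88.  103.5] [16.4 -1.  28.7]
0.65 [ -3.  -88.   97.5] [24.4 -1.  41.8]
0.85 [-14.8 -88.   88.1] [35.3 -1.  52.1]
1.05 [-23.4 -88.   76.2] [48.3 -1.  59. ]
1.25 [-27.4 -88.   62.5] [62.5 -1.  61. ]
1.4 [-28.  -88.   52.3] [72.7 -1.  60.2]
1.55 [-28.9 -88.   43. ] [81.9 -1.  59.8]
[-41, -88, 38] [88.6 -1.  71. ]
[-41, -88, 34] [92.6 -1.  70.4]
```

move_arm(
  motion=[10,-1,4,0,0,0,11,-1,14,0,0,0,16,-1,28.5,0,0,0,24,-1,41.5,0,0,0,35,-1,52,0,0,0],
)

```text
clock: 9.3
eef_pos: [586.7, -119.9, 217.8]
tcp_rot: [0.036, 0.836, 0.056, -0.544]
ft_force: [-0.2, -0.3, -0.0]
gripper_width: 0.2
```

```bash
python3 look.py a5
python3 - <<'E'
from st import *
for tg in([-23.4,-88,76.2],[-27.4,-88,62.5],[-28,-88,52.3],[-28.9,-88,43],[-38,-88,38],[-41,-88,34.5]): status(24,np.array(tg))
E
```

```text
t 9.3 tip s,y,o [-15.4 -86.4  89.2] tcp [ 586.7 -119.9  217.8] F s,y,o [-0.2 -0.2  0.1] w 0.2 q [ 0.12  0.13 -0.54 -0.01 -0.48  1.59]
  rot to goal (tool, deg) [ 0.02 -5.9   0.06]
side lock 45 [-37.2 -88.2 107. ] v 0.802
scene L 62 [21.5 89.2 42. ] q 1.187
scene R 62 [-15.4  12.5  42.6] q 0.348
t 9.4 tip s,y,o [-17.1 -86.5  88.4] tcp [ 585.9 -120.1  216.3] F s,y,o [ 0.6  0.3 -0.2] w 0.4 q [ 0.12  0.14 -0.54 -0.01 -0.48  1.59]
  rot to goal (tool, deg) [-0.04  0.3   0.07]
  shift (tool) to goal [13.   1.4  4.8]
t 9.4 tip s,y,o [-17.1 -86.5  88.4] tcp [ 585.9 -120.1  216.3] F s,y,o [ 0.6  0.3 -0.2] w 0.4 q [ 0.12  0.14 -0.54 -0.01 -0.48  1.59]
  rot to goal (tool, deg) [-0.04  0.3   0.07]
  shift (tool) to goal [27.1  1.4  6.8]
t 9.4 tip s,y,o [-17.1 -86.5  88.4] tcp [ 585.9 -120.1  216.3] F s,y,o [ 0.6  0.3 -0.2] w 0.4 q [ 0.12  0.14 -0.54 -0.01 -0.48  1.59]
  rot to goal (tool, deg) [-0.04  0.3   0.07]
  shift (tool) to goal [37.3  1.4  5.9]
t 9.4 tip s,y,o [-17.1 -86.5  88.4] tcp [ 585.9 -120.1  216.3] F s,y,o [ 0.6  0.3 -0.2] w 0.4 q [ 0.12  0.14 -0.54 -0.01 -0.48  1.59]
  rot to goal (tool, deg) [-0.04  0.3   0.07]
  shift (tool) to goal [46.6  1.4  5.4]
t 9.4 tip s,y,o [-17.1 -86.5  88.4] tcp [ 585.9 -120.1  216.3] F s,y,o [ 0.6  0.3 -0.2] w 0.4 q [ 0.12  0.14 -0.54 -0.01 -0.48  1.59]
  rot to goal (tool, deg) [-0.04  0.3   0.07]
  shift (tool) to goal [52.9  1.5 13.7]
t 9.4 tip s,y,o [-17.1 -86.5  88.4] tcp [ 585.9 -120.1  216.3] F s,y,o [ 0.6  0.3 -0.2] w 0.4 q [ 0.12  0.14 -0.54 -0.01 -0.48  1.59]
  rot to goal (tool, deg) [-0.04  0.3   0.07]
  shift (tool) to goal [56.8  1.5 16.1]
```

View pics/a5.png

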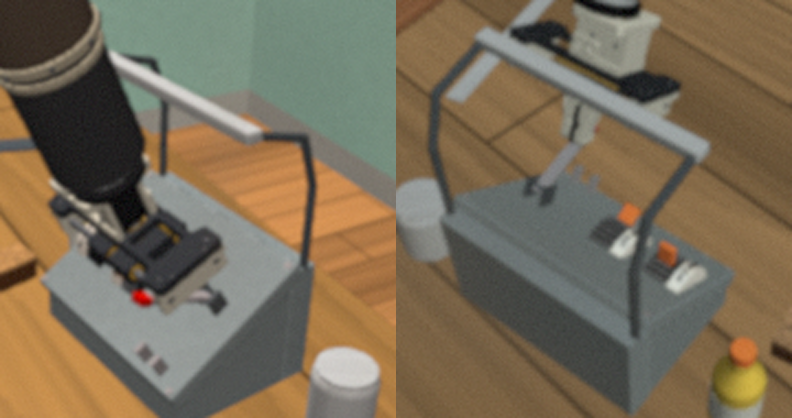

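The arm is swinging down as planned (v about 0.8, red end at about (142,297) in the side crop), and the wheels haven't changed. I'll continue the swing.

move_arm(
  motion=[13,1.5,5,0,0,0,27,1.5,7,0,0,0,37,1.5,6,0,0,0,46,1.5,6,0,0,0,51,1.5,13,0,0,0],
)

```text
clock: 10.02
eef_pos: [597.1, -120.5, 165.9]
tcp_rot: [0.036, 0.836, 0.055, -0.544]
ft_force: [0.6, 0.4, 1.5]
gripper_width: 0.8
```

```bash
python3 -c "
from st import *
status(24,np.array([-41,-88,34.]))"
```

```text
t 10.03 tip s,y,o [-34.2 -88.4  39.9] tcp [ 597.1 -120.5  165.9] F s,y,o [1.3 0.3 0.9] w 0.8 q [ 0.12  0.22 -0.58 -0.02 -0.36  1.6 ]
  rot to goal (tool, deg) [-0.01  0.11  0.04]
  shift (tool) to goal [ 6.8 -0.5  6. ]
```

move_arm(
  motion=[2,0,3,0,0,0,4,0,5,0,0,0,6,0,6,0,0,0,7,0,6,0,0,0,7.5,0,6,0,0,0],
)

```text
clock: 10.65
eef_pos: [594.1, -120.9, 157.3]
tcp_rot: [0.035, 0.836, 0.055, -0.544]
ft_force: [-0.3, -0.8, 0.4]
gripper_width: 0.5
```

```bash
python3 -c "
from st import *
status(24,np.array([-41,-88,33.]))"
```

```text
t 10.65 tip s,y,o [-41.3 -88.4  34.2] tcp [ 594.1 -120.9  157.3] F s,y,o [-0.1 -0.8  0.6] w 0.5 q [ 0.12  0.23 -0.59 -0.02 -0.33  1.6 ]
  rot to goal (tool, deg) [-0.02  0.11  0.04]
  shift (tool) to goal [ 1.1 -0.5 -0.4]
```

move_arm(
  motion=[0.7,0,0,0,0,0,1.4,0,0,0,0,0,2,0,0,0,0,0,2.5,0,0,0,0,0,2.5,0,0,0,0,0],
)

```text
clock: 11.28
eef_pos: [594.8, -120.9, 156.2]
tcp_rot: [0.035, 0.837, 0.055, -0.544]
ft_force: [-9.4, 1.6, 14.7]
gripper_width: 0.2
```

```bash
python3 -c "
from st import *
status(24,np.array([-41,-88,33.]))"
```

```text
t 11.28 tip s,y,o [-41.3 -88.5  32.9] tcp [ 594.8 -120.9  156.2] F s,y,o [ 0.1  2.8 17.3] w 0.2 q [ 0.12  0.23 -0.59 -0.02 -0.33  1.6 ]
  rot to goal (tool, deg) [-0.02  0.06  0.04]
  shift (tool) to goal [-0.2 -0.5 -0.2]
```

The 17 N reaction says the arm is on its stop. Next I retract and check.

move_arm(
  motion=[-10,0,0,0,0,0,-30,0,0,0,0,0,-60,0,0,0,0,0,-90,0,0,0,0,0,-120,0,0,0,0,0],
)

```text
clock: 11.9
eef_pos: [546.2, -127.3, 265.5]
tcp_rot: [0.035, 0.836, 0.055, -0.545]
ft_force: [0.8, -0.1, 0.3]
gripper_width: 1.0
```

```bash
python3 look.py a6
python3 - <<'E'
from wr import *
c=cam('wrist'); cv2.imwrite('pics/w2.png',c['img'][:,:,::-1]); wr(c)
v,u=np.mgrid[60:400,0:640]; uv=np.c_[u.ravel(),v.ravel()]; d=c['depth'][uv[:,1],uv[:,0]]; uv=uv[d>0]
B=(pts(c,uv)-A)@np.c_[up,ey,n]
for s0 in(-85,-79,-60,-50,-40,-30,-20,-10,0):
    k=(abs(B[:,1]+88)<6)&(abs(B[:,0]-s0)<2)&(B[:,2]<80); print(s0,k.sum(),np.median(B[k,2]).round(1) if k.sum() else None)
E
```

```text
t 11.9 tip s,y,o [-24.9 -88.5 151.6] tcp [ 546.2 -127.3  265.5] F s,y,o [ 0.8 -0.2 -0.1] w 1.0 q [ 0.12  0.02 -0.54 -0.01 -0.59  1.6 ]
  rot to goal (tool, deg) [-0.03 -5.86  0.05]
side R 5 [-23.3  16.1  49.3] q 0.253
side lock 32 [-72.8 -86.1  35.1] v 1.684
scene L 61 [22.  89.3 42.4] q 1.187
scene R 59 [-15.4  12.9  43.1] q 0.354
scene lock 8 [-70.2 -88.   35.9] v 1.678
face o 15.59Traceback (most recent call last):
  File "<stdin>", line 2, in <module>
  File "wr.py", line 13, in wr
    print(nm,'arc n',k.sum(),'centre s,o',np.round(cs,1),'tab y',t_[:,1].min().round(1),t_[:,1].max().round(1))
                                                                 ~~~~~~~~~~~^^
    return umr_minimum(a, axis, None, out, keepdims, initial, where)
ValueError: zero-size array to reduction operation minimum which has no identity
```

View pics/w2.png

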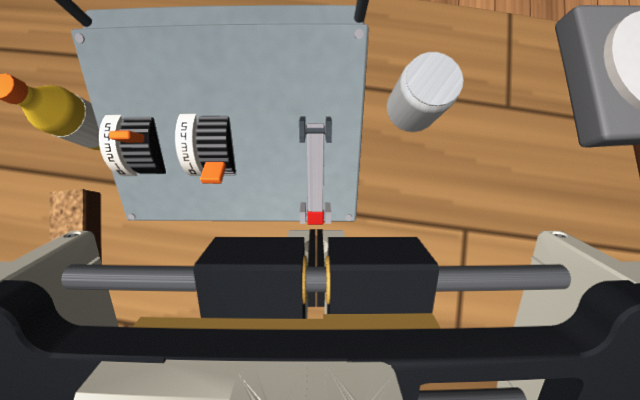

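```bash
sed -i 's/150:600/60:600/' wr.py
python3 - <<'E'
from wr import *
c=cam('wrist'); wr(c)
v,u=np.mgrid[60:226,280:345]; uv=np.c_[u.ravel(),v.ravel()]; d=c['depth'][uv[:,1],uv[:,0]]; uv=uv[d>0]
B=(pts(c,uv)-A)@np.c_[up,ey,n]
k=(abs(B[:,1]+88)<6)&(B[:,0]<0)&(B[:,0]>-62)&(B[:,2]>25)&(B[:,2]<60); f=np.polyfit(B[k,0],B[k,2],1); print('arm top o at s=0,-60',np.polyval(f,[0,-60]).round(2),'v',1.74+f[0]*-1)
E
python3 -c "
from st import *
s=status(24);print(s['dq'].round(3))"
```

```text
face o nan
L arc n 563 centre s,o [-0.2  0.3] tab y 77.0 97.9
   rmax 58.5 end n 197 q end: mid-range 1.078 range [1.014 1.141]
   rmax 58.3 end n 196 q end: mid-range 1.084 range [1.02  1.148]
R arc n 636 centre s,o [-0.1  0.3] tab y 1.3 24.3
   rmax 57.7 end n 177 q end: mid-range 0.264 range [0.2   0.328]
   rmax 57.4 end n 169 q end: mid-range 0.264 range [0.199 0.328]
arm top o at s=0,-60 [33.55 33.68] v 1.7421341009339655
t 12.1 tip s,y,o [-24.4 -88.5 151. ] tcp [ 546.8 -127.2  265.3] F s,y,o [-0.5  0.   0. ] w 0.2 q [ 0.12  0.02 -0.55 -0.01 -0.59  1.6 ]
  rot to goal (tool, deg) [-0.04  0.04  0.05]
[ 0.001  0.03  -0.016 -0.003  0.006 -0.001]
  return _methods._mean(a, axis=axis, dtype=dtype,
  ret = ret.dtype.type(ret / rcount)
```

```bash
python3 -c "
from bench import bot
print(bot.finish_job())"
```

```text
the job is handed in; nothing more can be done
None
```

I set the left wheel to 4 and the right wheel to 1, then swung the lock arm down into its fork. I backed the tool clear and handed the job in at about 12 s on the robot's clock; the hand-in gives no verdict.

| Part | Last wrist-camera reading | Allowed range |
|---|---|---|
| Left wheel | 1.08 rad | 1.00–1.24 |
| Right wheel | 0.26 rad | 0.16–0.40 |
| Lock arm | about 1.74 rad, flat along the face | above 1.65 |

- **Lock arm:** it pushed back with about 17 N when I pressed it, so it was on its stop. I retracted the tool about 120 mm afterwards, and the force reading was close to zero.
- **Bystanders:** the tool went nowhere near the bottle, tin or block, and in the views I looked at they seemed not to have moved. I did not measure their positions again.
- **Readings that disagreed:** the side and scene cameras gave a lock arm of about 1.68 rad. The scene camera read the left wheel at 1.19 and the right at 0.35, because it sees mostly the uphill side of the tabs. All are still within range. I trusted the wrist camera, whose fit put the wheel axis within 0.3 mm of where I had located it.
- **Tilt:** the arm could not reach the suggested 32° approach because joints 3 and 5 came to their limits, so I worked at 18–24° instead.

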